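Isolate a lab mixer drive and hold its retaining ring at the shaft groove

ROBOT

A 7-joint arm with a two-finger parallel gripper is mounted at the origin on the work surface. World frame = base frame: x ahead of the robot, y to its left, z up, the work surface at z = 0. Lengths are in m, angles in rad, forces in N, time in s.
With the tool pointing down it reaches from about 0.35 to 0.9 m from the base axis. Payload 19.9 kg.
Tool frame: the origin (TCP) lies midway between the tips of the shut fingers; the grasp point (between the pads) lies behind it (r.tcp_to_grasp is the z of the grasp point in the tool frame, in m); z points along the fingers, y is the direction in which the jaws open and shut (so a half turn about z gives the same grasp; the last joint's range is limited). The gripper opens to 94 mm and grips with 3 to 60 N. Pads are 16 mm wide; open, the fingers measure 119 mm over their backs; the gripper's body (75 mm by 177 mm) begins 78 mm behind the grasp point.
Start: joints at [1.254, 0.417, -0.01, 1.614, 0.005, 1.111, -0.053], TCP at [0.17, -0.601, 0.176] pointing down, gripper open.
Joint ranges: [-2.81, 2.81], [-0.39, 2.02], [-1.27, 1.25], [0.06, 2.57], [-1.19, 4.33], [0.19, 2], [-2.82, 2.82]. Speed limits (rad/s): [1.89, 1.89, 2.39, 2.39, 3.01, 3.01, 3.01].

INTERFACE

Orientations are given as a unit quaternion [x, y, z, w].
In Python, from workcell import sensors, eyes, r gives the robot as it stands. The module is installed in compiled form; this text tells all that it offers.
- The arm moves only by the tool move_arm, never from a script. Its arguments are lists of equal length, an entry for each row: "linear": the shift along the tool's x, y, z in cm, a list of three; "turn": the turn about the tool's z in degrees. In form: {"linear": [[x, y, z], ...], "turn": [turn, ...]}. A call has 1 to 5 rows; each row shifts and turns the commanded pose from where the row before left it, along the tool's axes as they then stand; what a row does not reach is not made up. A row lasts 1/8 s, in which the tool goes at most 62.5 mm and 10.7 degrees, less where a joint would pass 70% of its speed; a pose out of reach is approached as far as the arm can. A call is refused whole if a number of a shift passes 6.25 or a number of a turn 10.7, either way. A call with a gripper value outside its range is refused whole. "grip" is the finger opening in cm, from 0 to 9.4, set as the call begins (left out, the last holds). The fingers move at their own pace and stop on an object; the grip force is fixed at half the most. Time passes only in rows, so rows that do not move let the fingers close. It gives the time, the measured TCP pose, the force and the opening at its end, in the units of the state.
- sensors.get_obs(): the state, without advancing time (a new reading comes with each control period).
- eyes.snapshot(name): name is "side" or "top"; returns a dict with "color" (420x560x3 uint8, red, green, blue), "depth" (420x560 float32, m along the optical axis (not along the pixel's ray), 0 where there is no reading), "intrinsics" (3x3 intrinsics, pixels), "dist" ([k1, k2, p1, p2, k3] as OpenCV has them; the pictures are not rectified), "R" (3x3) and "t" (3): a world point X has camera coordinates R X + t. Camera axes: x right, y down, z forward; pixel columns grow to the right and rows downward; lengths in m; the calibration is good to about 2 mm. A picture is of the moment at which its call begins.
- r.sign_off(): hands the job in, once; it reports no verdict.
The state is a dict: "time": time; "q": joint angles; "qvel": joint speeds; "joint_torque": joint torques, N m; "ee_pos": TCP position; "tcp_rot": TCP orientation; "contact_force": force on the tool from outside, world axes, zero at the start; "moment": the same for the moment, N m; "grip_width": opening from 0.0 (shut) to 1.0 (fully open).
Only numpy, scipy, OpenCV 4.12 (cv2) and the standard library are available. Lean on these libraries where they do the work, as an engineer would, in place of code of your own. Each camera call takes 0.05 s, during which the arm holds its last target. There are 200 camera calls.

TASK

Make the mixer drive safe by pulling its red safety plug straight up out of the socket and leaving it in the yellow tray. Then take the circlip pliers out of their rack by the blue handles, squeeze them fully so that the ring on their tips opens, slide the open ring down over the drive's upright shaft to the dark groove, and finish there still holding: pliers upright, handles squeezed, ring centred round the shaft and level with the groove, carried by the arm alone (not resting on the pulley). Leave the other things on the bench where they are.

Things in the scene. Friction and masses are not known exactly. Their poses are not given: they have to be found in the camera images.
- plug_grip (a point): Centre of the safety plug's red grip plate: 12 mm (x) by 26 mm (y), from 28 mm below to 16 mm above this point (lowest 6 mm: flange, 34 mm along y). Grip from above, closing along x. Below it a brass blade 10 x 16 mm, its foot 53 mm below this point. Loose, about 60 g. Starts pushed home in the drive's socket; axes as the drive's, z up
- drive: Mixer drive, fixed black casing with orange foot, 140 mm (x) by 220 mm (y) by 55 mm high; origin at the centre of its underside, z up. At y = +52 mm an aluminium pulley (72 mm across, top face 75 mm above the bench) carries the upright steel shaft; at y = -60 mm stands the socket
- groove (a point): Centre of the dark groove, on the axis of the drive's upright shaft, 86 mm above the bench, 11 mm above the pulley's top face; z up. The shaft is 28 mm across, the groove 23 mm across and 6 mm tall. The shaft reaches 24 mm above this point, its last 7 mm tapering to 18 mm across
- tray: Yellow open tray, fixed, 120 x 120 x 22 mm outside, walls and floor 4 mm thick; origin at the centre of its underside
- pliers_grip (a point): Grip point midway between the pliers' two blue handles; pliers upright, tips down, z up. y runs from handle to handle (squeeze along it), x towards the ring. Handles are 14 mm wide (x), from 25 mm below to 11 mm above this point; over the outer faces 64 mm relaxed (68 at the top), 40 mm squeezed (faces then upright). Springs push back 5 to 11 N per handle. Loose, about 0.22 kg
- ring_center (a point): Centre of the brass-coloured open ring, fastened to the pliers' tips: 24 mm along the pliers' x from pliers_grip and 105 mm below it, axes the same. 3 mm thick, origin at mid-thickness. Fully spread 33 mm inside, 42 mm outside; relaxed it cannot pass the shaft. The tips reach 2 mm below it. Any direction of the pliers round the shaft will do
- pliers_squeeze (a joint): Squeeze of the pliers: 0 relaxed, 0.215 rad fully squeezed and ring fully spread
- rack: Fixed rack of the pliers: blue foot 100 (x) by 130 (y) by 12 mm, two aluminium posts 105 mm high at y = +-40 mm; origin at the centre of its underside. The pliers' dark cross bar (96 mm along y, 55 mm below pliers_grip) lies in open notches, 10 mm deep, on the posts: lift straight up; the ring passes between the posts
- bottle_a: Bystander: large clear bottle with blue cap, 140 mm high, 70 mm across; origin under its foot
- bottle_b: Bystander: amber bottle with blue cap, 100 mm high, 56 mm across; origin under its foot
- beaker: Bystander: glass beaker, 90 mm high, 68 mm across; origin under its foot
- tin: Bystander: aluminium tin, 32 mm high, 48 mm across; origin under its foot
- washer: Bystander: loose steel washer, 48 mm across, 6 mm thick; origin at its underside
- driver: Bystander: screwdriver lying on the bench
- socket (a point): Mouth of the drive's socket, centre of the top of the grey block (50 x 52 mm), 83 mm above the bench, at the drive's y = -60 mm. The plug's blade reaches 25 mm down into it; two sprung detent balls hold it: pulling straight up takes about 10 to 20 N over the first 7 mm, and the plug is clear after 26 mm

How it is judged:
By the outcome, as a careful person would: the job done as asked, in the order asked, and still so for the second after the job is handed in, while the arm keeps its last pose, push and grip.
It also fails if it takes over 51 s, if anything falls off the work surface, if the arm or the gripper's body presses on something with over 40 N, if the wrist force passes 120 N, or if a joint passes its speed limit or range.

## Working session

There is one attempt and no reset: what is moved stays moved. The work goes in short steps, Python scripts to look and compute and a tool call to move; the robot and the scene stay as the last step left them, time stands still between calls to the robot, and variables do not carry over. Pictures are saved under pics/ and viewed, about 8 in all and at most 12, crops included, and the job is handed in when it is done.

Besides the shell and the picture viewer there is one more tool, called after "Request:" in YAML: its name, and indented under it one key for each argument. move_arm: Moves the arm, as the interface text tells. Its arguments: {"type":"object","properties":{"linear":{"type":"array","items":{"type":"array","items":{"type":"number"}}},"turn":{"type":"array","items":{"type":"number"}},"grip":{"type":"number"}},"required":["linear","turn"]}

```bash
mkdir -p pics
cat > h.py <<'E'
import numpy as np, cv2
from workcell import sensors, eyes, r
def snap(n,f):
    s=eyes.snapshot(n); np.savez(f'pics/{f}.npz',**s); cv2.imwrite(f'pics/{f}.png',s['color'][:,:,::-1]); return s
def load(f): return dict(np.load(f'pics/{f}.npz'))
def ray(s,u,v):
    p=cv2.undistortPoints(np.array([[[u,v]]],float),s['intrinsics'],s['dist'])[0,0]
    d=s['R'].T@np.array([p[0],p[1],1]); return -s['R'].T@s['t'],d
def at_z(s,u,v,z):
    o,d=ray(s,u,v); return o+d*(z-o[2])/d[2]
def at_d(s,u,v):
    o,d=ray(s,u,v); return o+d*s['depth'][int(round(v)),int(round(u))]
def proj(s,X):
    return cv2.projectPoints(np.atleast_2d(np.array(X,float)),cv2.Rodrigues(s['R'])[0],s['t'],s['intrinsics'],s['dist'])[0][:,0]
E
python3 - <<'E'
from h import *
print(sensors.get_obs(), r.tcp_to_grasp)
for n in('top','side'):
    s=snap(n,n+'0'); print(n,s['intrinsics'],-s['R'].T@s['t'],s['R'])
    cv2.imwrite(f'pics/{n}0b.png',cv2.resize(s['color'][:,:,::-1],(800,600),interpolation=cv2.INTER_CUBIC))
E
```

```text
{'time': 0.0, 'q': array([ 1.25351916,  0.41791929, -0.01031484,  1.61420484,  0.00469773,
        1.11068147, -0.05298349]), 'qvel': array([ 0.0007232 , -0.00044861,  0.00039603,  0.00069381,  0.00143687,
        0.00033979, -0.00037981]), 'joint_torque': array([-6.19118855e-04, -8.51231718e+01,  6.38980474e-01, -4.25988221e+01,
       -4.87983786e-02,  1.85235206e-02,  1.11451018e-04]), 'ee_pos': array([ 0.1700617 , -0.60098007,  0.17514649]), 'tcp_rot': array([ 9.90505862e-01,  1.37469210e-01, -1.22783984e-04, -5.81696073e-04]), 'contact_force': array([ 0.52403458, -0.00478591,  0.63738629]), 'moment': array([ 0.04111725,  0.01858461, -0.05054448]), 'grip_width': 0.9997081914530964} -0.0188
top [[475.74460411   0.         276.04925216]
 [  0.         475.74460411 212.44778744]
 [  0.           0.           1.        ]] [ 0.50205898 -0.01661222  1.26102595] [[-0.01438714 -0.99988007 -0.00573114]
 [-0.9949404   0.01488556 -0.09935803]
 [ 0.09943143  0.00427267 -0.99503524]]
side [[464.825593     0.         280.00065167]
 [  0.         464.825593   207.95340559]
 [  0.           0.           1.        ]] [0.21074135 0.55671427 0.70287942] [[-0.79167462 -0.61085268  0.01050186]
 [-0.39734782  0.50175952 -0.76834373]
 [ 0.46407542 -0.61245113 -0.63995126]]
```

View pics/top0b.png

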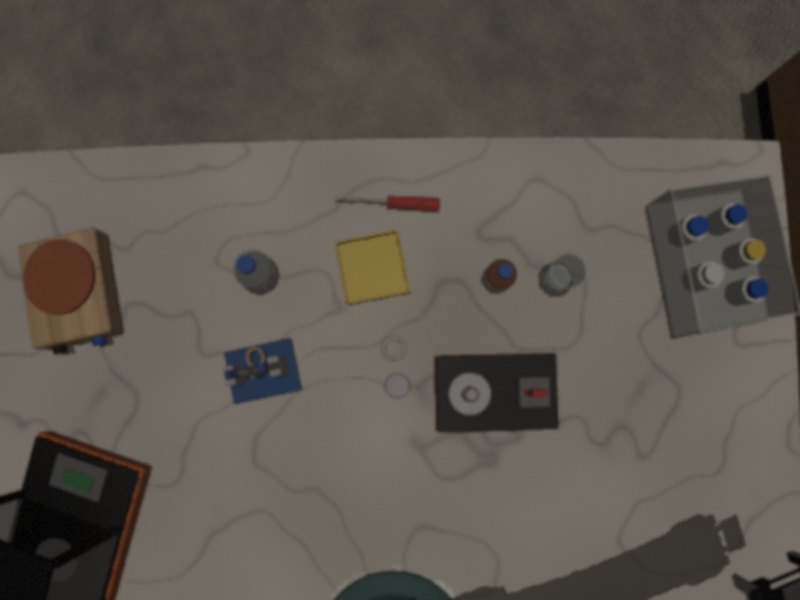

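View pics/side0b.png

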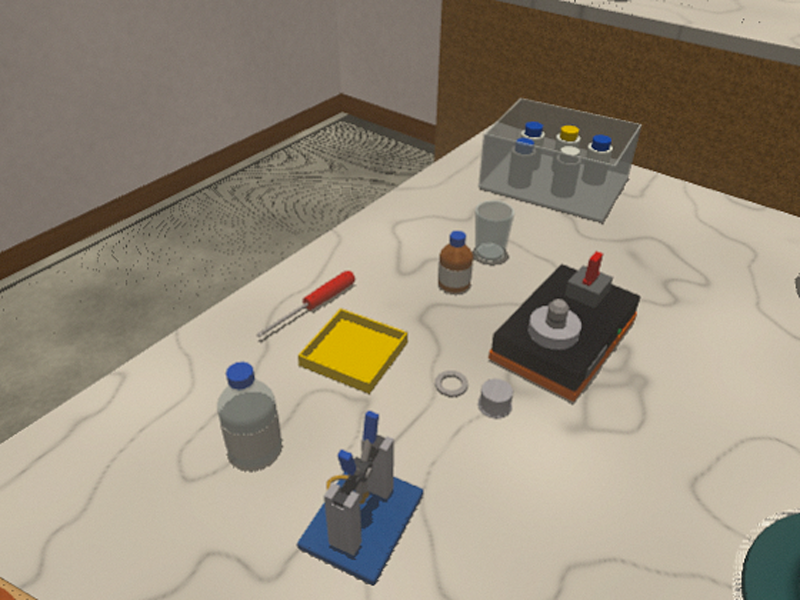

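The top view shows the plug at about (537,393), the shaft at (469,394), the tray at (372,268) and the rack at (262,371), with the ring at (255,355). The side view shows the same layout. Next I'll enlarge crops to measure.

Run:
```python
from h import *
t=load('top0')['color'][:,:,::-1]; s=load('side0')['color'][:,:,::-1]
c=lambda im,u,v,w,h,k: cv2.resize(im[v:v+h,u:u+w],(w*k,h*k),interpolation=cv2.INTER_CUBIC)
A=c(t,295,240,100,75,4);B=c(t,150,230,100,75,4);C=c(s,340,170,100,75,4);D=c(s,200,280,100,75,4)
m=np.vstack([np.hstack([A,B]),np.hstack([C,D])]); m=cv2.convertScaleAbs(m,alpha=1.6); cv2.imwrite('pics/crop1.png',m)
```

```text
(no output)
```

View pics/crop1.png

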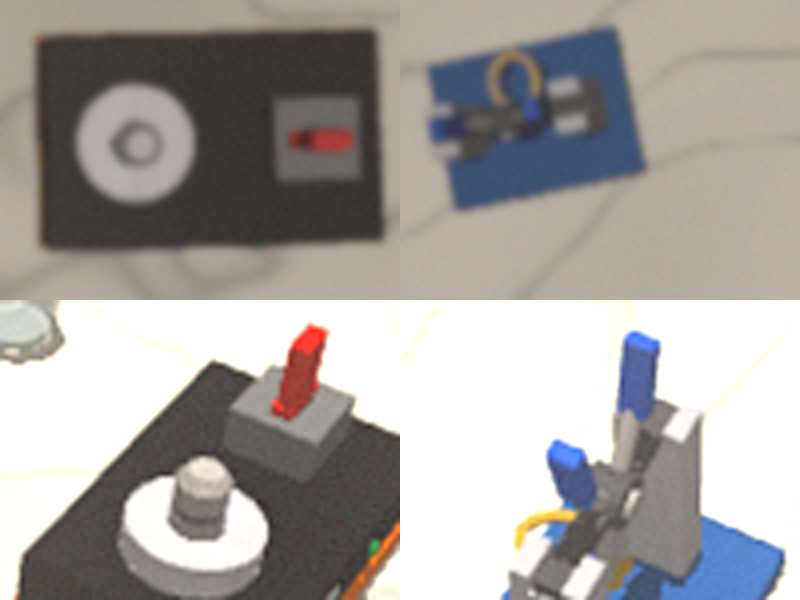

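Run:
```python
from h import *
np.set_printoptions(precision=4,suppress=True)
t=load('top0'); s=load('side0')
P=lambda st,u0,v0,u,v,z: at_z(st,u0+u/4-.375,v0+v/4-.375,z)
A=lambda u,v,z:P(t,295,240,u,v,z); B=lambda u,v,z:P(t,150,230,u,v,z)
c=np.array([A(*p,.055) for p in[(40,37),(376,31),(383,237),(43,246)]])
print('case',c,c.mean(0)); d=(c[0]+c[3]-c[1]-c[2]); a=np.arctan2(-d[0],d[1]); print('yaw deg',np.degrees(a))
o=c.mean(0);R=np.array([[np.cos(a),-np.sin(a)],[np.sin(a),np.cos(a)]])
print('shaft pred',o[:2]+R@[0,.052],'plug pred',o[:2]+R@[0,-.06])
print('pulley',A(136,143,.075),'shafttop',A(145,143,.11),'socket',A(318,139,.083),'plugtop',A(336,140,.127))
c=np.array([B(*p,.012) for p in[(30,66),(212,28),(246,172),(56,210)]]);print('rack',c.mean(0)); 
d=(c[0]+c[3]-c[1]-c[2]); a=np.arctan2(-d[0],d[1]); print('yaw',np.degrees(a)); d=(c[0]+c[1]-c[2]-c[3]);print(np.degrees(np.arctan2(d[1],d[0])))
print('ring',B(115,77,.05))
R=np.array([[np.cos(a),-np.sin(a)],[np.sin(a),np.cos(a)]])
print('handle L top',B(38,130,.166),'R',B(134,102,.166))
# side
C=lambda u,v,z:P(s,340,170,u,v-300,z)
print('side: plugtop',C(316,333,.127),'shaft top',C(206,470,.110))
print('side handles top', P(s,200,280,164+0-0,450-300,.166),P(s,200,280,640-400,340-300,.166))
tr=np.array([at_z(t,u*.7,v*.7,.022) for u,v in[(336,244),(396,233),(409,293),(349,304)]]);print('tray',tr.mean(0),tr)
```

```text
case [[ 0.5288 -0.0824  0.055 ]
 [ 0.5288 -0.297   0.055 ]
 [ 0.3983 -0.2978  0.055 ]
 [ 0.3974 -0.0819  0.055 ]] [ 0.4633 -0.1898  0.055 ]
yaw deg 0.11129848580317762
shaft pred [ 0.4632 -0.1378] plug pred [ 0.4635 -0.2498]
pulley [ 0.4617 -0.1397  0.075 ] shafttop [ 0.4628 -0.1415  0.11  ] socket [ 0.4621 -0.2521  0.083 ] plugtop [ 0.4628 -0.2541  0.127 ]
rack [0.5063 0.2343 0.012 ]
yaw 10.910482618509972
11.857182351298466
ring [0.5331 0.2399 0.05  ]
handle L top [0.4999 0.2606 0.166 ] R [0.5156 0.2042 0.166 ]
side: plugtop [ 0.4598 -0.2542  0.127 ] shaft top [ 0.4605 -0.1369  0.11  ]
side handles top [0.497  0.2671 0.166 ] [0.5078 0.2122 0.166 ]
tray [0.6916 0.0281 0.022 ] [[ 0.7383  0.0953  0.022 ]
 [ 0.7572 -0.0162  0.022 ]
 [ 0.6448 -0.0384  0.022 ]
 [ 0.6262  0.0719  0.022 ]]
```

The crops give these positions:
- **Plug:** about (0.462, -0.252).
- **Shaft:** about (0.462, -0.139).
- **Tray:** about (0.692, 0.028).
- **Rack:** about (0.506, 0.234), turned about 11°.

I'll move above the plug first.

Request:
move_arm:
  linear:
    - [3.76,-2.56,0]
    - [3.76,-2.56,0]
    - [3.76,-2.56,0]
    - [3.76,-2.56,0]
    - [3.76,-2.56,0]
  turn: [0,0,0,0,0]
  grip: 5

```text
time: 0.72
ee_pos: [0.3169, -0.4256, 0.1756]
tcp_rot: [0.991, 0.137, -0.0, -0.0]
contact_force: [0.6, -0.0, 0.3]
grip_width: 0.539
```

Request:
move_arm:
  linear:
    - [3.76,-2.56,0]
    - [3.76,-2.56,0]
    - [3.76,-2.56,0]
    - [3.76,-2.56,0]
    - [3.76,-2.56,0]
  turn: [0,0,0,0,0]

```text
time: 1.35
ee_pos: [0.4629, -0.2514, 0.1756]
tcp_rot: [0.991, 0.137, -0.0, -0.0]
contact_force: [0.1, -0.1, 0.1]
grip_width: 0.532
```

Request:
move_arm:
  linear:
    - [0,0,0]
    - [0,0,0]
    - [0,0,0]
    - [0,0,0]
    - [0,0,0]
  turn: [-10.6,-10.6,-10.6,-10.6,-10.6]

```text
time: 1.98
ee_pos: [0.4621, -0.2525, 0.1755]
tcp_rot: [0.823, 0.568, -0.0, -0.0]
contact_force: [-0.6, -0.2, -1.2]
grip_width: 0.529
```

Request:
move_arm:
  linear:
    - [0,0,0]
    - [0,0,0]
    - [0,0,0]
    - [0,0,0]
  turn: [-10.6,-10.6,0,0]

```text
time: 2.48
ee_pos: [0.4622, -0.2527, 0.1756]
tcp_rot: [0.709, 0.705, 0.0, -0.0]
contact_force: [0.4, -0.2, 0.2]
grip_width: 0.535
```

```bash
cat >> h.py <<'E'
from scipy.spatial.transform import Rotation as Ro
def need(X,yang=None):
    o=sensors.get_obs(); R=Ro.from_quat(o['tcp_rot']).as_matrix(); p=o['ee_pos']
    print('t',round(o['time'],2),'tcp',p.round(4),'yang',np.degrees(np.arctan2(R[1,1],R[0,1])).round(2),'tilt',R[:,2].round(4),'F',o['contact_force'].round(1),'M',o['moment'].round(2),'grip mm',round(o['grip_width']*94,1),'q',o['q'].round(2))
    print('tool shift cm',(R.T@(np.array(X)-p)*100).round(2))
E
python3 -c "
from h import *
need([.462,-.252,.095])
s=snap('side','side1'); t=snap('top','top1')
a=cv2.resize(s['color'][130:280,300:500,::-1],(800,600),interpolation=cv2.INTER_CUBIC)
cv2.imwrite('pics/side1c.png',a)"
```

```text
t 2.48 tcp [ 0.4622 -0.2527  0.1756] yang -0.26 tilt [-2.e-04  2.e-04 -1.e+00] F [ 0.4 -0.2  0.2] M [-0.02 -0.05  0.02] grip mm 50.3 q [ 0.81  0.27 -0.44  1.85  0.13  1.05  0.32]
tool shift cm [ 0.07 -0.02  8.06]
```

View pics/side1c.png

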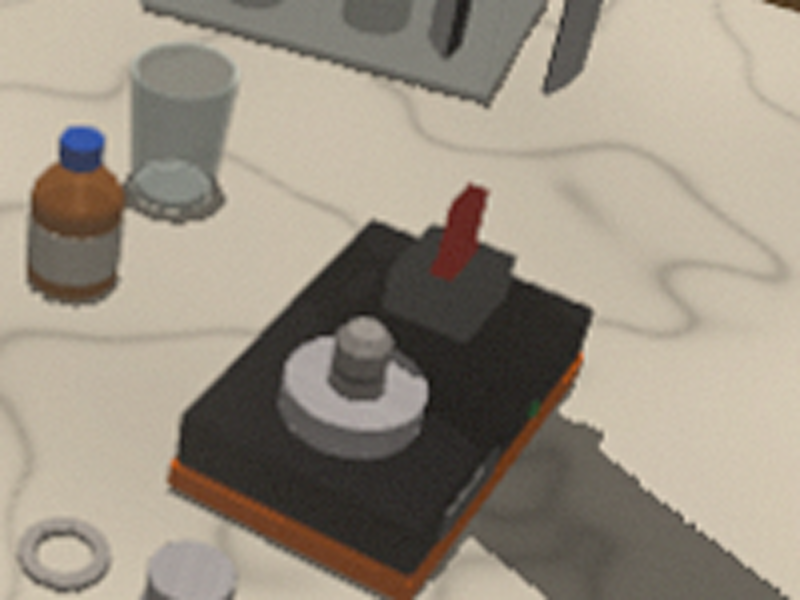

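```bash
python3 -c "
from h import *
s=load('side1'); print(proj(s,[[.4622,-.2527,.1756],[.4872,-.2527,.1756],[.4372,-.2527,.1756],[.462,-.252,.127]]))
print(at_z(s,300+478/4,130+188/4,.127), at_z(s,300+367/4,130+330/4,.11))"
```

```text
[[422.04957166 158.49197347]
 [410.72831515 154.28856684]
 [433.65824282 162.79998671]
 [417.22163765 177.97628804]]
[ 0.45973139 -0.25825724  0.127     ] [ 0.45897334 -0.13667907  0.11      ]
```

Request:
move_arm:
  linear:
    - [0.1,0,4]
    - [0,0,2]
    - [0,0,1.0]
    - [0,0,1.0]
    - [0,0,0]
  turn: [0,0,0,0,0]

```text
time: 3.2
ee_pos: [0.4622, -0.2516, 0.0956]
tcp_rot: [0.707, 0.707, -0.0, -0.0]
contact_force: [-0.3, 0.3, 0.2]
grip_width: 0.533
```

```bash
python3 -c "
from h import *
need([.462,-.253,.095])
s=snap('side','side2')
a=cv2.resize(s['color'][130:235,350:490,::-1],(800,600),interpolation=cv2.INTER_CUBIC)
cv2.imwrite('pics/side2c.png',a)"
```

```text
t 3.2 tcp [ 0.4622 -0.2516  0.0956] yang -0.02 tilt [-3.e-04  2.e-04 -1.e+00] F [-0.3  0.3  0.2] M [-0.03 -0.1  -0.  ] grip mm 50.1 q [ 0.79  0.37 -0.42  1.92  0.19  0.89  0.27]
tool shift cm [-0.14 -0.02  0.06]
```

View pics/side2c.png

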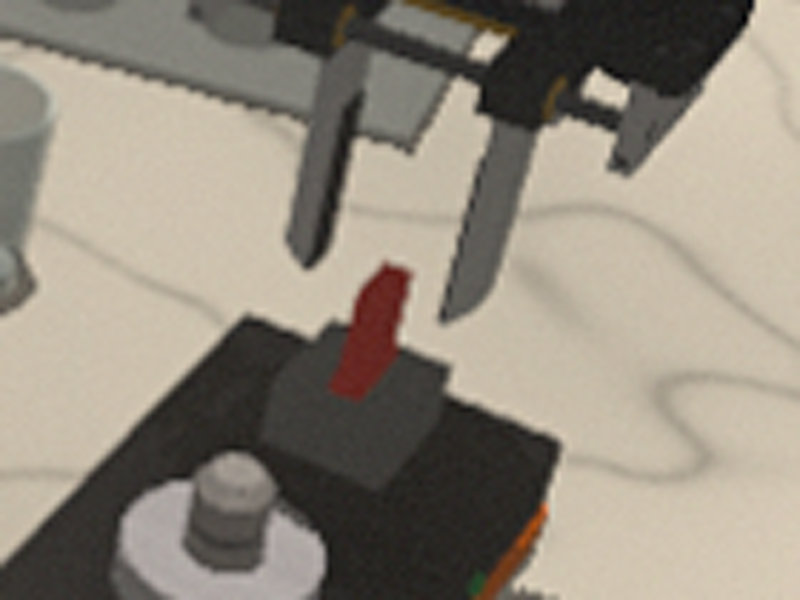

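```bash
python3 -c "
from h import *
np.set_printoptions(precision=4,suppress=True)
s=load('side2')
for u,v in [(318,240),(322,225),(305,240),(310,255),(470,300),(460,305),(485,260),(520,160),(375,320),(370,350)]:
    print((u,v),at_d(s,350+u/5.714-.4,130+v/5.714-.4))
t=snap('top','top2'); 
a=cv2.resize(t['color'][225:330,290:430,::-1],(800,600),interpolation=cv2.INTER_CUBIC);cv2.imwrite('pics/top2c.png',cv2.convertScaleAbs(a,alpha=1.6))"
```

```text
(318, 240) [ 0.4875 -0.2439  0.1367]
(322, 225) [ 0.4879 -0.2459  0.1421]
(305, 240) [ 0.4917 -0.2423  0.1357]
(310, 255) [ 0.4899 -0.2459  0.1277]
(470, 300) [ 0.4281 -0.2439  0.1365]
(460, 305) [ 0.4304 -0.2415  0.1347]
(485, 260) [ 0.4257 -0.2401  0.1574]
(520, 160) [ 0.4265 -0.2522  0.1927]
(375, 320) [ 0.4586 -0.2404  0.1154]
(370, 350) [ 0.4579 -0.2408  0.1015]
```

Request:
move_arm:
  linear:
    - [0,0,0]
    - [0,0,0]
    - [0,0,0]
    - [0,0,0]
    - [0,0,0]
  turn: [0,0,0,0,0]
  grip: 0

```text
time: 3.92
ee_pos: [0.4623, -0.2517, 0.0958]
tcp_rot: [0.707, 0.707, 0.0, -0.0]
contact_force: [-0.2, -0.6, 0.7]
grip_width: 0.113
```

```bash
python3 -c "
from h import *
need([.462,-.253,.095])
s=snap('side','side3')
a=cv2.resize(s['color'][130:235,350:490,::-1],(800,600),interpolation=cv2.INTER_CUBIC)
cv2.imwrite('pics/side3c.png',a)"
```

```text
t 3.92 tcp [ 0.4623 -0.2517  0.0958] yang -0.0 tilt [-0.  0. -1.] F [-0.2 -0.6  0.7] M [-0.05 -0.07  0.04] grip mm 10.7 q [ 0.79  0.37 -0.42  1.92  0.19  0.89  0.27]
tool shift cm [-0.13 -0.03  0.08]
```

View pics/side3c.png

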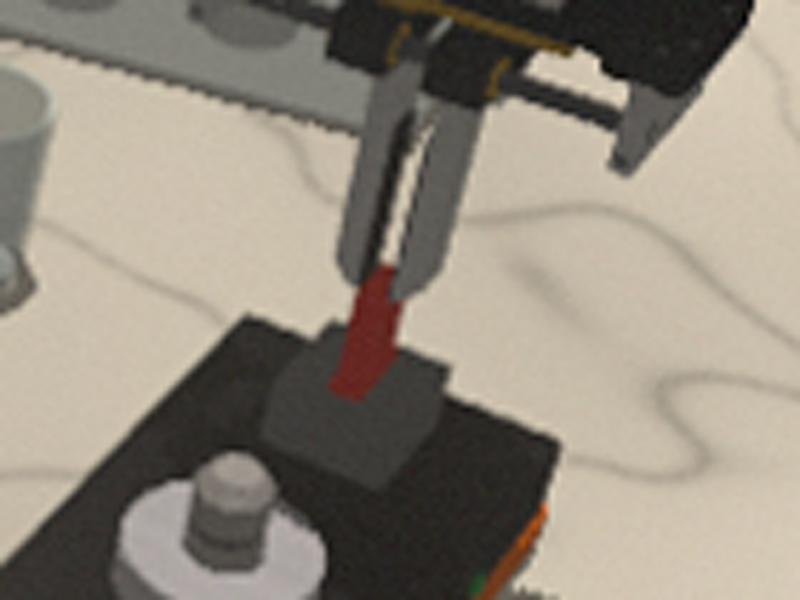

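The fingertips sit about 24 mm higher than the reported TCP, so they only pinch the top of the plug. I'll open and regrip lower.

Request:
move_arm:
  linear:
    - [0,0,0]
    - [0,0,0]
    - [0,0,1.2]
    - [0,0,0.9]
    - [0,0,0]
  turn: [0,0,0,0,0]
  grip: 4

```text
time: 4.6
ee_pos: [0.4617, -0.2513, 0.0737]
tcp_rot: [0.707, 0.707, -0.0, -0.001]
contact_force: [-0.1, 0.6, -0.3]
grip_width: 0.425
```

```bash
python3 -c "
from h import *
np.set_printoptions(precision=4,suppress=True)
need([.462,-.253,.072])
s=snap('side','side4'); u0,v0=350,150
# lowest gripper points: scan points near plug, print by columns grey finger pixels
pts=[]
for v in range(160,200):
  for u in range(395,440):
    if s['depth'][v,u]>0:
      p=at_d(s,u,v); c=s['color'][v,u].astype(int)
      if p[2]>.088 and -.275<p[1]<-.22 and .42<p[0]<.5 : pts.append([u,v,*p,c[0]-c[1]])
P=np.array(pts); g=P[P[:,5]<25]; L=g[g[:,2]>.462];Rr=g[g[:,2]<.462]
for q in(L,Rr):
  print(q[np.argsort(q[:,4])[:6]])
r_=P[P[:,5]>25]; print('plug',r_[:,2:5].min(0),r_[:,2:5].max(0))"
```

```text
t 4.6 tcp [ 0.4617 -0.2513  0.0737] yang 0.01 tilt [-0.0015  0.001  -1.    ] F [-0.1  0.6 -0.3] M [-0.03 -0.05  0.05] grip mm 40.0 q [ 0.78  0.4  -0.41  1.94  0.21  0.85  0.26]
tool shift cm [-0.17  0.03  0.17]
[[407.     183.       0.4823  -0.2562   0.102    6.    ]
 [405.     185.       0.4823  -0.2461   0.1025   6.    ]
 [406.     184.       0.4822  -0.2507   0.1026  10.    ]
 [404.     185.       0.4839  -0.2445   0.1027   3.    ]
 [403.     184.       0.4864  -0.2441   0.1044   4.    ]
 [403.     185.       0.4845  -0.24     0.1051   4.    ]]
[[424.     193.       0.4382  -0.2452   0.1026   1.    ]
 [423.     193.       0.4391  -0.2409   0.1048   3.    ]
 [424.     192.       0.4383  -0.2436   0.1061   3.    ]
 [423.     192.       0.4397  -0.2413   0.1069   5.    ]
 [425.     192.       0.4362  -0.2431   0.1075   4.    ]
 [426.     192.       0.4342  -0.2433   0.1083   1.    ]]
plug [ 0.4548 -0.2654  0.0884] [ 0.4679 -0.2336  0.1277]
```

Request:
move_arm:
  linear:
    - [0,0,0.5]
    - [0,0,0]
    - [0,0,0]
    - [0,0,0]
    - [0,0,0]
  turn: [0,0,0,0,0]
  grip: 0

```text
time: 5.28
ee_pos: [0.4623, -0.2516, 0.0698]
tcp_rot: [0.707, 0.707, 0.0, -0.0]
contact_force: [0.0, -0.7, 0.6]
grip_width: 0.126
```

Request:
move_arm:
  linear:
    - [0,0,-0.3]
    - [0,0,-0.3]
    - [0,0,-0.3]
    - [0,0,-0.3]
    - [0,0,0]
  turn: [0,0,0,0,0]

```text
time: 5.9
ee_pos: [0.463, -0.2519, 0.0827]
tcp_rot: [0.707, 0.707, 0.0, 0.001]
contact_force: [-0.0, 0.8, 0.1]
grip_width: 0.125
```

```bash
cat >> h.py <<'E'
def red(f,zmin=.085):
    s=snap('side',f); c=s['color'].astype(int); m=(c[...,0]>c[...,1]+25)&(c[...,0]>c[...,2]*1.8)&(c[...,1]<c[...,2]*1.6)
    P=[at_d(s,u,v) for v,u in np.argwhere(m) if s['depth'][v,u]>0]; P=np.array([p for p in P if p[2]>zmin])
    if len(P): print('red',len(P),P.min(0).round(4),P.max(0).round(4))
E
python3 -c "
from h import *
need([.462,-.253,.072]); red('side5')"
```

```text
t 5.9 tcp [ 0.463  -0.2519  0.0827] yang 0.01 tilt [ 1.5e-03 -9.0e-04 -1.0e+00] F [-0.   0.8  0.1] M [-0.01 -0.05  0.04] grip mm 11.7 q [ 0.78  0.39 -0.42  1.93  0.2   0.86  0.26]
tool shift cm [-0.11 -0.1   1.07]
red 151 [ 0.4563 -1.2114  0.0885] [ 1.3662 -0.2336  0.1407]
```

The plug is past the detents: its top has risen 13 mm and the force is back to zero. I'll lift it and carry it to the tray.

Request:
move_arm:
  linear:
    - [0,0,-1.5]
    - [0,0,-2.5]
    - [0,0,-2.5]
    - [1.7,1.2,-0.5]
    - [3.45,2.55,0]
  turn: [0,0,0,0,0]

```text
time: 6.58
ee_pos: [0.5002, -0.2011, 0.1536]
tcp_rot: [0.708, 0.706, 0.0, 0.001]
contact_force: [0.5, 0.6, -1.0]
grip_width: 0.128
```

Request:
move_arm:
  linear:
    - [3.45,2.55,0]
    - [3.45,2.55,0]
    - [3.45,2.55,0]
    - [3.45,2.55,0]
    - [3.45,2.55,0]
  turn: [0,0,0,0,0]

```text
time: 7.2
ee_pos: [0.6283, -0.0265, 0.153]
tcp_rot: [0.707, 0.707, 0.0, 0.0]
contact_force: [0.4, -0.2, -1.0]
grip_width: 0.124
```

Request:
move_arm:
  linear:
    - [3.45,2.55,0]
    - [1.75,1.3,0]
    - [0,0,0]
    - [0,0,0]
  turn: [0,0,0,0]

```text
time: 7.7
ee_pos: [0.6655, 0.0229, 0.152]
tcp_rot: [0.708, 0.707, -0.0, 0.0]
contact_force: [-0.7, -0.9, -0.9]
grip_width: 0.125
```

```bash
python3 -c "
from h import *
need([.667,.024,.0185]); s=snap('side','side6'); 
a=cv2.resize(s['color'][90:300,150:430,::-1],(800,600),interpolation=cv2.INTER_CUBIC);cv2.imwrite('pics/side6c.png',cv2.convertScaleAbs(a,alpha=1.3))"
```

```text
t 7.7 tcp [0.6655 0.0229 0.152 ] yang -0.07 tilt [-1.e-04 -6.e-04 -1.e+00] F [-0.7 -0.9 -0.9] M [-0.08 -0.09  0.  ] grip mm 11.8 q [ 0.26  0.56 -0.5   1.51  0.28  1.14 -0.29]
tool shift cm [ 0.11  0.16 13.35]
```

View pics/side6c.png

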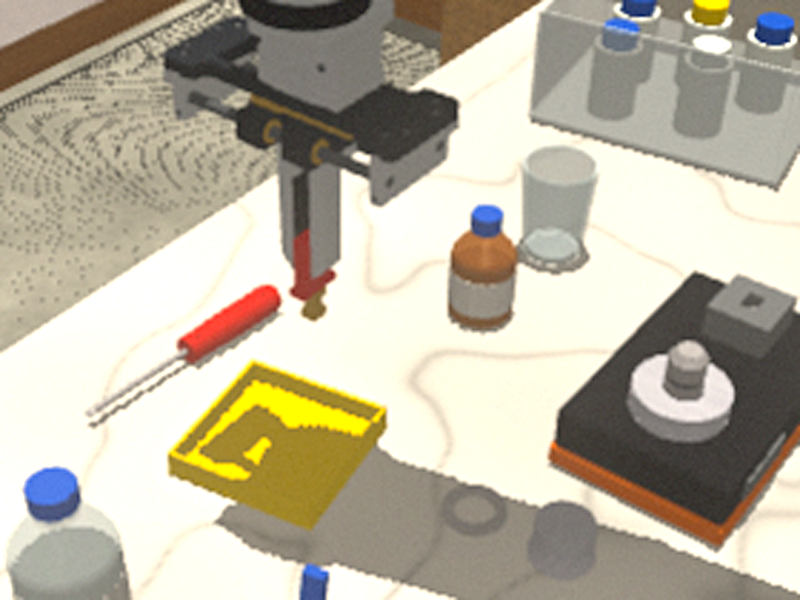

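Picture: the plug hangs in the fingers with its blade at (315,305), and the socket is empty. I'll lower it now.

Request:
move_arm:
  linear:
    - [0.1,0.1,4]
    - [0,0,4]
    - [0,0,3]
    - [0,0,1.2]
    - [0,0,0]
  turn: [0,0,0,0,0]

```text
time: 8.38
ee_pos: [0.6666, 0.0247, 0.0299]
tcp_rot: [0.707, 0.707, -0.0, -0.0]
contact_force: [0.1, -0.7, 0.5]
grip_width: 0.127
```

Request:
move_arm:
  linear:
    - [0,0,0.4]
    - [0,0,0.3]
    - [0,0,0.2]
    - [0,0,0.1]
    - [0,0,0]
  turn: [0,0,0,0,0]

```text
time: 9.0
ee_pos: [0.6667, 0.0254, 0.0197]
tcp_rot: [0.707, 0.707, -0.0, -0.0]
contact_force: [0.1, 0.5, -0.4]
grip_width: 0.129
```

```bash
python3 -c "
from h import *
need([.667,.024,.0185]); red('side7',.02)"
```

```text
t 9.0 tcp [0.6667 0.0254 0.0197] yang 0.01 tilt [-1.e-04  1.e-04 -1.e+00] F [ 0.1  0.5 -0.4] M [ 0.02 -0.07 -0.01] grip mm 12.2 q [ 0.23  0.7  -0.45  1.6   0.36  0.92 -0.35]
tool shift cm [-0.14  0.03  0.12]
red 528 [ 0.3895 -1.206   0.0201] [0.9659 0.5365 0.1623]
```

Request:
move_arm:
  linear:
    - [0,0,0.2]
    - [0,0,0]
    - [0,0,0]
    - [0,0,0]
    - [0,0,0]
  turn: [0,0,0,0,0]

```text
time: 9.68
ee_pos: [0.6668, 0.0254, 0.0178]
tcp_rot: [0.707, 0.707, 0.0, -0.0]
contact_force: [0.4, 1.1, -0.2]
grip_width: 0.125
```

Request:
move_arm:
  linear:
    - [0,0,0]
    - [0,0,0]
    - [0,0,0]
    - [0,0,0]
  turn: [0,0,0,0]
  grip: 5

```text
time: 10.18
ee_pos: [0.6668, 0.0254, 0.0177]
tcp_rot: [0.707, 0.707, 0.0, -0.0]
contact_force: [1.3, 0.2, 0.4]
grip_width: 0.511
```

Request:
move_arm:
  linear:
    - [0,0.8,-0.4]
    - [0,1,-0.6]
    - [0,1,-0.6]
    - [0,0.6,0]
    - [0,0,0]
  turn: [0,0,0,0,0]

```text
time: 10.8
ee_pos: [0.7009, 0.0254, 0.0334]
tcp_rot: [0.707, 0.707, -0.0, -0.0]
contact_force: [-0.3, 0.0, 0.2]
grip_width: 0.533
```

Request:
move_arm:
  linear:
    - [0,0,-1]
    - [0,0,-3]
    - [0,0,-5]
    - [0,0,-5]
    - [0,0,0]
  turn: [0,0,0,0,0]

```text
time: 11.42
ee_pos: [0.7025, 0.0258, 0.1788]
tcp_rot: [0.707, 0.707, 0.002, 0.002]
contact_force: [-0.4, -0.3, -0.1]
grip_width: 0.529
```

```bash
python3 -c "
from h import *
need([.5063,.234,.2]); s=snap('side','side8'); 
a=cv2.resize(s['color'][190:310,190:350,::-1],(800,600),interpolation=cv2.INTER_CUBIC);cv2.imwrite('pics/side8c.png',a)"
```

```text
t 11.43 tcp [0.7025 0.0258 0.1788] yang 0.0 tilt [ 6.6e-03  3.0e-04 -1.0e+00] F [-0.4 -0.3 -0.1] M [-0.06 -0.08 -0.04] grip mm 49.8 q [ 0.24  0.6  -0.5   1.38  0.29  1.22 -0.28]
tool shift cm [ 20.82 -19.6   -2.25]
```

View pics/side8c.png

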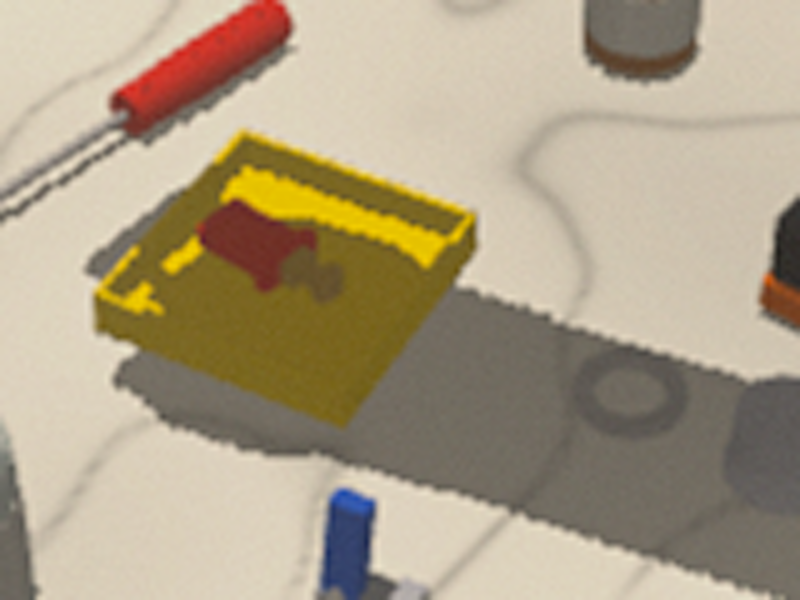

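The plug lies in the tray at about (270,245), so that part is done. Next I'll refine the pliers' position from the handle depths.

```bash
python3 -c "
from h import *
np.set_printoptions(precision=4,suppress=True)
for f in('side0','top0'):
  s=load(f); c=s['color'].astype(int); m=(c[...,2]>c[...,0]+30)&(c[...,2]>60)
  P=np.array([at_d(s,u,v) for v,u in np.argwhere(m) if s['depth'][v,u]>0]); 
  P=P[(abs(P[:,0]-.507)<.05)&(abs(P[:,1]-.235)<.07)&(P[:,2]>.125)]
  for H in(P[P[:,1]>.235],P[P[:,1]<.235]): 
    if len(H): print(f,len(H),H.min(0),H.max(0),'top',H[H[:,2]>.155].mean(0))
  # gold
  m=(c[...,0]>c[...,2]*1.6)&(c[...,0]>c[...,1]+15)
  Q=[(u,v) for v,u in np.argwhere(m)]
  Q=np.array([at_z(s,u,v,.05) for u,v in Q]); Q=Q[(abs(Q[:,0]-.53)<.04)&(abs(Q[:,1]-.24)<.04)]
  print('ring',len(Q),Q.min(0),Q.max(0)) if len(Q) else 0
"
```

```text
side0 130 [0.4924 0.2544 0.1252] [0.5064 0.2695 0.1613] top [0.4991 0.265  0.1581]
side0 167 [0.5032 0.2035 0.1264] [0.5164 0.2187 0.1627] top [0.5105 0.2092 0.1588]
ring 55 [0.4995 0.2261 0.05  ] [0.5489 0.2517 0.05  ]
top0 12 [0.4955 0.259  0.1558] [0.5048 0.2656 0.1641] top [0.5005 0.2624 0.1596]
top0 17 [0.5067 0.2032 0.1521] [0.5161 0.2134 0.1622] top [0.5119 0.2075 0.1599]
```

Request:
move_arm:
  linear:
    - [3.5,-3.28,-0.2]
    - [3.5,-3.28,0]
    - [3.5,-3.28,0]
    - [3.5,-3.28,0]
    - [3.5,-3.28,0]
  turn: [0,0,0,0,0]
  grip: 9.4

```text
time: 12.1
ee_pos: [0.5349, 0.201, 0.1749]
tcp_rot: [0.707, 0.707, -0.001, -0.0]
contact_force: [1.3, 0.9, 0.1]
grip_width: 0.992
```

Request:
move_arm:
  linear:
    - [3.5,-3.28,0]
    - [0,0,0]
    - [0,0,0]
    - [0,0,0]
    - [0,0,0]
  turn: [0,10.5,10.5,10.5,10.5]

```text
time: 12.72
ee_pos: [0.5032, 0.2349, 0.1749]
tcp_rot: [0.915, 0.404, -0.001, -0.0]
contact_force: [0.3, -0.4, 0.4]
grip_width: 1.002
```

Request:
move_arm:
  linear:
    - [0,0,0]
    - [0,0,0]
    - [0,0,0]
    - [0,0,0]
    - [0,0,0]
  turn: [10.5,10.5,10.5,5,0]

```text
time: 13.35
ee_pos: [0.5033, 0.2351, 0.175]
tcp_rot: [0.995, 0.101, -0.001, 0.0]
contact_force: [0.0, 0.1, -0.1]
grip_width: 1.0
```

```bash
python3 -c "
from h import *
need([.5055,.236,.1035])"
```

```text
t 13.35 tcp [0.5033 0.2351 0.175 ] yang -78.46 tilt [-1.3e-03 -6.0e-04 -1.0e+00] F [ 0.   0.1 -0.1] M [ 0.01  0.04 -0.01] grip mm 94.0 q [-0.19  0.32 -0.37  1.78  0.13  1.07 -1.97]
tool shift cm [ 0.24 -0.05  7.15]
```

Request:
move_arm:
  linear:
    - [0.24,-0.05,3]
    - [0,0,2.5]
    - [0,0,1.2]
    - [0,0,0.5]
    - [0,0,0]
  turn: [0,0,0,0,0]

```text
time: 13.98
ee_pos: [0.5063, 0.2364, 0.1041]
tcp_rot: [0.995, 0.1, 0.0, -0.0]
contact_force: [-0.0, -0.2, 0.1]
grip_width: 0.997
```

```bash
python3 -c "
from h import *
need([.5055,.236,.1035]); s=snap('side','side9'); 
a=cv2.resize(s['color'][260:395,190:370,::-1],(800,600),interpolation=cv2.INTER_CUBIC);cv2.imwrite('pics/side9c.png',cv2.convertScaleAbs(a,alpha=1.3))"
```

```text
t 13.97 tcp [0.5063 0.2364 0.1041] yang -78.47 tilt [ 2.e-04  2.e-04 -1.e+00] F [-0.  -0.2  0.1] M [ 0.07 -0.   -0.01] grip mm 93.7 q [-0.21  0.4  -0.35  1.84  0.17  0.93 -2.01]
tool shift cm [-0.09  0.02  0.06]
```

View pics/side9c.png

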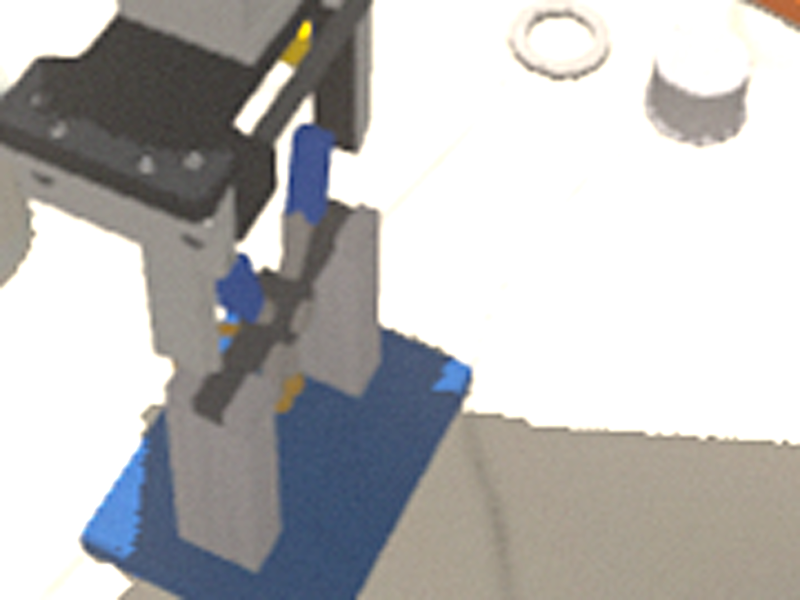

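```bash
python3 -c "
from h import *
np.set_printoptions(precision=4,suppress=True)
s=load('side9'); k=800/180
for u,v in [(170,345),(190,350),(205,360),(212,340),(330,135),(350,143),(362,140),(310,135),(308,205),(240,265),(238,310),(210,410)]:
    print((u,v),at_d(s,190+u/k-.4,260+v/k-.4))"
```

```text
(170, 345) [0.4963 0.2955 0.1513]
(190, 350) [0.4885 0.2946 0.1547]
(205, 360) [0.4868 0.2903 0.1459]
(212, 340) [0.4867 0.2866 0.1524]
(330, 135) [0.5065 0.2039 0.1584]
(350, 143) [0.5104 0.1885 0.137 ]
(362, 140) [0.5085 0.184  0.1358]
(310, 135) [0.5111 0.209  0.1599]
(308, 205) [0.5061 0.2168 0.1342]
(240, 265) [0.4958 0.2626 0.1575]
(238, 310) [0.4973 0.2633 0.1331]
(210, 410) [0.4942 0.2827 0.1023]
```

Request:
move_arm:
  linear:
    - [0,0,0.1]
    - [0,0,0]
    - [0,0,0]
    - [0,0,0]
    - [0,0,0]
  turn: [0,0,0,0,0]
  grip: 0

```text
time: 14.65
ee_pos: [0.5077, 0.2365, 0.1044]
tcp_rot: [0.995, 0.1, 0.002, -0.0]
contact_force: [0.1, -2.8, 19.2]
grip_width: 0.506
```

Request:
move_arm:
  linear:
    - [0,0,0]
    - [0,0,0]
    - [0,0,0]
    - [0,0,0]
    - [0,0,0]
  turn: [0,0,0,0,0]

```text
time: 15.28
ee_pos: [0.5079, 0.2366, 0.1046]
tcp_rot: [0.995, 0.1, 0.002, -0.0]
contact_force: [0.3, -3.9, 22.0]
grip_width: 0.418
```

Request:
move_arm:
  linear:
    - [0,0,-0.5]
    - [0,0,-1]
    - [0,0,-1]
    - [0,0,0]
  turn: [0,0,0,0]

```text
time: 15.78
ee_pos: [0.5063, 0.2365, 0.1284]
tcp_rot: [0.995, 0.1, 0.0, -0.0]
contact_force: [-0.6, -0.5, -2.5]
grip_width: 0.414
```

```bash
python3 -c "
from h import *
need([.5055,.236,.1035])"
```

```text
t 15.78 tcp [0.5063 0.2365 0.1284] yang -78.49 tilt [ 7.e-04  4.e-04 -1.e+00] F [-0.6 -0.5 -2.5] M [ 0.05 -0.01 -0.01] grip mm 38.9 q [-0.2   0.37 -0.36  1.82  0.16  0.98 -2.  ]
tool shift cm [-0.1   0.04  2.49]
```

Request:
move_arm:
  linear:
    - [0,0,-2]
    - [0,0,-2.5]
    - [0,0,-2.5]
    - [0,0,-2]
    - [0,0,0]
  turn: [0,0,0,0,0]

```text
time: 16.4
ee_pos: [0.5066, 0.2366, 0.2185]
tcp_rot: [0.995, 0.1, 0.001, -0.0]
contact_force: [-0.5, 0.8, -3.0]
grip_width: 0.418
```

```bash
python3 -c "
from h import *
np.set_printoptions(precision=4,suppress=True)
need([.5055,.236,.1035]); s=snap('side','side10'); p=sensors.get_obs()['ee_pos']; print(proj(s,[p]))
c=s['color'].astype(int)
P=np.array([[u,v,*at_d(s,u,v),*c[v,u]] for v in range(150,420) for u in range(100,420) if s['depth'][v,u]>0])
Q=P[(abs(P[:,2]-p[0])<.08)&(abs(P[:,3]-p[1])<.08)&(P[:,4]>.11)]
b=Q[(Q[:,7]>Q[:,5]+25)]; print('blue'); 
for H in(b[b[:,3]>p[1]],b[b[:,3]<p[1]]): print(len(H),H[:,2:5].min(0),H[:,2:5].max(0),H[H[:,4]>H[:,4].max()-.006][:,2:5].mean(0)) if len(H) else 0
g=Q[(Q[:,5]>Q[:,7]*1.6)&(Q[:,5]>Q[:,6]+12)&(Q[:,4]<.2)]; print('gold',len(g),g[:,2:5].min(0),g[:,2:5].max(0),np.median(g[:,4]))
print(g[::4,:5])
u,v=[int(x) for x in proj(s,[p])[0]]; u0=max(u-90,0); v0=max(min(v-40,420-135),0); print(u0,v0)
cv2.imwrite('pics/side10c.png',cv2.convertScaleAbs(cv2.resize(s['color'][v0:v0+135,u0:u0+180,::-1],(800,600),interpolation=cv2.INTER_CUBIC),alpha=1.3))
"
```

```text
t 16.4 tcp [0.5066 0.2366 0.2185] yang -78.5 tilt [ 0.0015  0.0007 -1.    ] F [-0.5  0.8 -3. ] M [-0.02  0.    0.02] grip mm 39.3 q [-0.18  0.28 -0.37  1.72  0.11  1.16 -1.96]
tool shift cm [-0.13  0.04 11.5 ]
[[248.8201 276.4752]]
blue
39 [0.495  0.247  0.2385] [0.4999 0.2532 0.2782] [0.4971 0.2504 0.2766]
210 [0.5012 0.2156 0.2435] [0.5143 0.2281 0.2805] [0.507  0.2227 0.2774]
gold 117 [0.4973 0.2186 0.1597] [0.5474 0.2626 0.1683] 0.1619845358080082
[[234.     287.       0.5445   0.2287   0.1606]
 [231.     288.       0.5452   0.2344   0.1631]
 [235.     288.       0.5405   0.2307   0.1631]
 [231.     289.       0.5449   0.2349   0.1614]
 [235.     289.       0.5398   0.2315   0.162 ]
 [230.     290.       0.544    0.238    0.1627]
 [228.     291.       0.5456   0.2406   0.1617]
 [227.     292.       0.5449   0.2435   0.1627]
 [226.     293.       0.5452   0.2454   0.1619]
 [224.     295.       0.5444   0.2506   0.1628]
 [258.     295.       0.5057   0.2186   0.1613]
 [255.     296.       0.5069   0.2241   0.1634]
 [224.     297.       0.5421   0.2531   0.1625]
 [256.     297.       0.5053   0.2237   0.1619]
 [225.     298.       0.5407   0.2526   0.1607]
 [224.     300.       0.5381   0.2574   0.1628]
 [224.     302.       0.5366   0.2592   0.1611]
 [226.     303.       0.5326   0.2591   0.1619]
 [227.     304.       0.5304   0.2594   0.1615]
 [227.     306.       0.5277   0.2623   0.162 ]
 [241.     306.       0.5114   0.2501   0.1625]
 [232.     307.       0.5197   0.2602   0.1638]
 [240.     307.       0.5119   0.2518   0.1616]
 [233.     308.       0.5186   0.2595   0.1617]
 [238.     308.       0.5115   0.2564   0.1642]
 [234.     309.       0.5161   0.26     0.1619]
 [248.     310.       0.4985   0.2496   0.1631]
 [248.     311.       0.4978   0.2505   0.1622]
 [247.     312.       0.4973   0.2532   0.1632]
 [247.     313.       0.4974   0.2532   0.1608]]
158 236
```

View pics/side10c.png

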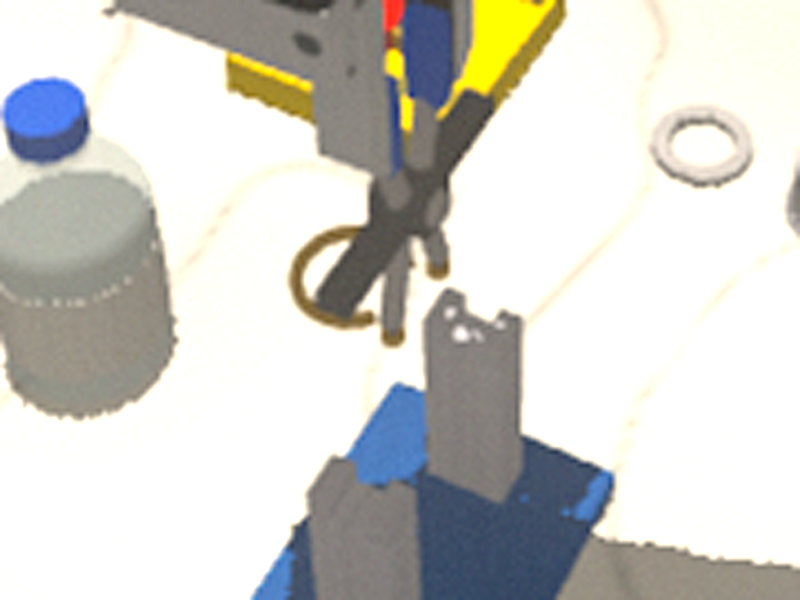

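The pliers are squeezed to 39.3 mm, the ring is level at z of about 0.162, and they have left the rack. I'll carry them over the shaft.

Request:
move_arm:
  linear:
    - [-0.71,1.8,0]
    - [-1.42,3.59,0]
    - [-1.42,3.59,0]
    - [-1.42,3.59,0]
    - [-1.42,3.59,0]
  turn: [0,0,0,0,0]

```text
time: 17.08
ee_pos: [0.4747, 0.0629, 0.2168]
tcp_rot: [0.995, 0.1, -0.001, 0.0]
contact_force: [1.4, 0.4, -2.4]
grip_width: 0.417
```

Request:
move_arm:
  linear:
    - [-1.42,3.59,0]
    - [-1.42,3.59,0]
    - [-1.42,3.59,0]
    - [-1.42,3.59,0]
    - [-1.42,3.59,0]
  turn: [0,0,0,0,0]

```text
time: 17.7
ee_pos: [0.4405, -0.1266, 0.2169]
tcp_rot: [0.995, 0.1, -0.001, -0.0]
contact_force: [0.5, -0.3, -1.7]
grip_width: 0.417
```

Request:
move_arm:
  linear:
    - [-0.71,1.8,0]
    - [0,0,1.5]
    - [0,0,1]
    - [0,0,0]
    - [0,0,0]
  turn: [0,0,0,0,0]

```text
time: 18.32
ee_pos: [0.4388, -0.1434, 0.1928]
tcp_rot: [0.995, 0.101, -0.0, -0.0]
contact_force: [-0.6, -0.3, -2.0]
grip_width: 0.42
```

```bash
cat >> h.py <<'E'
from scipy.optimize import least_squares
def ringfit(s,p):
    """ring centre by colour+depth in one camera; p = tcp"""
    c=s['color'].astype(int); g0=p+np.array([.0235,.0048,-.0565])
    P=np.array([[*at_z(s,u,v,g0[2]),*at_d(s,u,v)] for v,u in np.argwhere((c[...,0]>c[...,2]*1.6)&(c[...,0]>c[...,1]+8)) if s['depth'][v,u]>0])
    P=P[(np.hypot(P[:,3]-g0[0],P[:,4]-g0[1])<.027)&(abs(P[:,5]-g0[2])<.012)]
    for k,X in(('z-plane',P[:,:2]),('depth',P[:,3:5])):
        f=least_squares(lambda a:np.hypot(X[:,0]-a[0],X[:,1]-a[1])-.01875,g0[:2],loss='soft_l1',f_scale=.001)
        print(' ring',k,len(X),f.x.round(4),'z',np.median(P[:,5]).round(4),'rms',np.sqrt(np.mean(f.fun**2)).round(4),'pred',g0.round(4))
def cylfit(s,x0,r,zlo,zhi):
    P=np.array([at_d(s,u,v) for v in range(0,420) for u in range(0,560) if s['depth'][v,u]>0 and abs(s['depth'][v,u]-(s['R']@np.array(x0)+s['t'])[2])<.06])
    P=P[(np.hypot(P[:,0]-x0[0],P[:,1]-x0[1])<r+.006)&(P[:,2]>zlo)&(P[:,2]<zhi)]
    f=least_squares(lambda a:np.hypot(P[:,0]-a[0],P[:,1]-a[1])-r,x0[:2],loss='soft_l1',f_scale=.001)
    print(' cyl',len(P),f.x.round(4),'rms',np.sqrt(np.mean(f.fun**2)).round(4))
E
python3 -c "
from h import *
need([.4386,-.1438,.2]); p=sensors.get_obs()['ee_pos']
for n in('side','top'):
  print(n); s=snap(n,n+'11'); 
  try: ringfit(s,p)
  except Exception as e: print(e)
for f in('side0','side1','side6'):
  s=load(f); print(f); cylfit(s,[.4615,-.139,.1],.014,.091,.102)
s=load('side10'); print('side10'); ringfit(s,np.array([.5066,.2366,.2185]))
s=load('side11');u,v=[int(x) for x in proj(s,[[.462,-.139,.12]])[0]]; print(u,v)
cv2.imwrite('pics/side11c.png',cv2.convertScaleAbs(cv2.resize(s['color'][v-45:v+45,u-60:u+60,::-1],(800,600),interpolation=cv2.INTER_CUBIC),alpha=1.5))
"
```

```text
t 18.32 tcp [ 0.4388 -0.1434  0.1928] yang -78.45 tilt [-1.e-04  2.e-04 -1.e+00] F [-0.6 -0.3 -2. ] M [ 0.04 -0.04  0.01] grip mm 39.5 q [ 0.33  0.11 -0.08  1.98  0.01  1.06 -1.13]
tool shift cm [-0.03  0.04 -0.72]
side
 ring z-plane 97 [ 0.4592 -0.138 ] z 0.1366 rms 0.002 pred [ 0.4623 -0.1386  0.1363]
 ring depth 97 [ 0.459  -0.1377] z 0.1366 rms 0.0016 pred [ 0.4623 -0.1386  0.1363]
top
 ring z-plane 5 [ 0.458  -0.1376] z 0.1367 rms 0.0005 pred [ 0.4623 -0.1386  0.1363]
 ring depth 5 [ 0.4582 -0.1381] z 0.1367 rms 0.0005 pred [ 0.4623 -0.1386  0.1363]
side0
 cyl 65 [ 0.4613 -0.1407] rms 0.001
side1
 cyl 65 [ 0.4611 -0.1408] rms 0.0011
side6
 cyl 61 [ 0.4611 -0.1406] rms 0.001
side10
 ring z-plane 90 [0.5266 0.2422] z 0.1619 rms 0.0012 pred [0.5301 0.2414 0.162 ]
 ring depth 90 [0.5266 0.2422] z 0.1619 rms 0.0013 pred [0.5301 0.2414 0.162 ]
391 207
```

View pics/side11c.png

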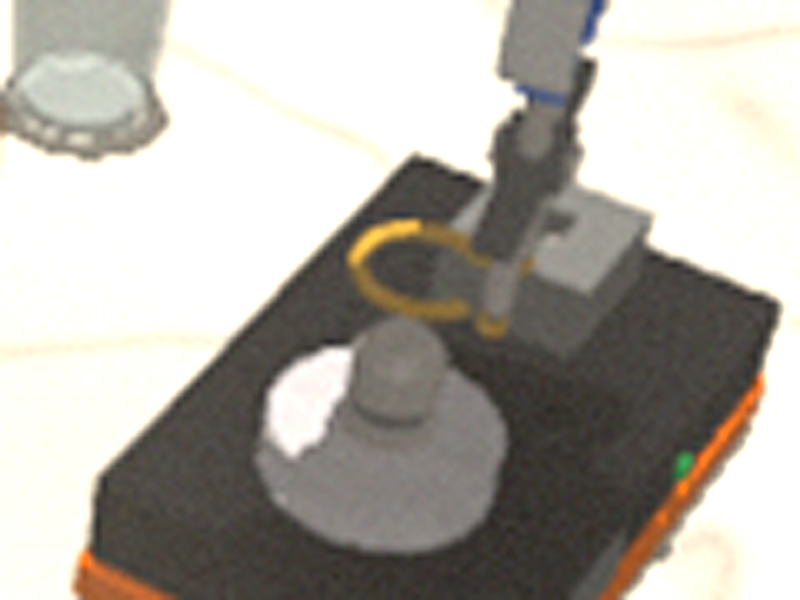

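```bash
cat >> h.py <<'E'
def ring2(s,p,zoff=-.0565,yaw=11.5):
    c=s['color'].astype(int); g0=p+np.array([.0212,.0052,zoff]); z=g0[2]
    m=(c[...,0]>c[...,2]*1.5)&(c[...,0]>c[...,1]+6)
    X=np.array([at_z(s,u,v,z)[:2] for v,u in np.argwhere(m)]); e=np.array([np.cos(np.radians(yaw)),np.sin(np.radians(yaw))])
    cen=g0[:2]
    for it in range(4):
        d=X-cen; k=(abs(np.hypot(*d.T)-.0188)<.006)&(d@e>-.010); Y=X[k]
        f=least_squares(lambda a:np.hypot(Y[:,0]-a[0],Y[:,1]-a[1])-a[2],[*cen,.0188],loss='soft_l1',f_scale=.001); cen=f.x[:2]
    print(' ring2',len(Y),f.x.round(4),'offset in pliers axes from tcp',((cen-p[:2])@e).round(4),((cen-p[:2])@np.array([-e[1],e[0]])).round(4),'rms',np.sqrt(np.mean(f.fun**2)).round(4)); return cen
def pulley(s,thr):
    g=s['color'].min(2).astype(np.uint8); u,v=proj(s,[[.4615,-.14,.075]])[0].astype(int)
    roi=np.zeros_like(g); cv2.circle(roi,(int(u),int(v)),38,255,-1); b=((g>thr)&(roi>0)).astype(np.uint8)
    cs,_=cv2.findContours(b,cv2.RETR_EXTERNAL,cv2.CHAIN_APPROX_NONE); k=max(cs,key=cv2.contourArea)[:,0]
    X=np.array([at_z(s,*q,.075)[:2] for q in k.astype(float)])
    a0=np.array([.4615,-.14]); X=X[abs(np.hypot(*(X-a0).T)-.036)<.005]
    f=least_squares(lambda a:np.hypot(X[:,0]-a[0],X[:,1]-a[1])-a[2],[*a0,.036],loss='soft_l1',f_scale=.0007)
    print(' pulley',len(X),f.x.round(4),'rms',np.sqrt(np.mean(f.fun**2)).round(4))
E
python3 -c "
from h import *
ring2(load('side10'),np.array([.5066,.2366,.2185])); ring2(load('side11'),np.array([.4388,-.1434,.1928]))
for f in('top0','top1','side0','side1'):
  s=load(f); print(f); c=s['color']
  u,v=proj(s,[[.4615,-.165,.075]])[0].astype(int); print(c[v,u], c[v,u].min())
  for t in(.55,.7,.8): pulley(s,t*c[v,u].min())
"
```

```text
ring2 98 [0.5265 0.242  0.0189] offset in pliers axes from tcp 0.0206 0.0013 rms 0.0013
 ring2 113 [ 0.4598 -0.1371  0.0188] offset in pliers axes from tcp 0.0218 0.002 rms 0.0025
top0
[111 107 106] 106
 pulley 0 [ 0.4615 -0.14    0.036 ] rms nan
 pulley 0 [ 0.4615 -0.14    0.036 ] rms nan
 pulley 78 [ 0.4619 -0.1393  0.034 ] rms 0.0006
top1
[121 116 115] 115
 pulley 0 [ 0.4615 -0.14    0.036 ] rms nan
 pulley 0 [ 0.4615 -0.14    0.036 ] rms nan
 pulley 0 [ 0.4615 -0.14    0.036 ] rms nan
side0
[120 114 108] 108
 pulley 46 [ 0.4608 -0.1376  0.0365] rms 0.0016
 pulley 48 [ 0.4606 -0.1376  0.0359] rms 0.0017
 pulley 78 [ 0.4606 -0.1376  0.0357] rms 0.0013
side1
[123 116 110] 110
 pulley 46 [ 0.4608 -0.1365  0.0363] rms 0.0019
 pulley 46 [ 0.4607 -0.1361  0.036 ] rms 0.002
 pulley 72 [ 0.4606 -0.1376  0.0357] rms 0.0014
  return _methods._mean(a, axis=axis, dtype=dtype,
  ret = ret.dtype.type(ret / rcount)
```

Request:
move_arm:
  linear:
    - [0.06,0.11,0.8]
    - [0,0,0.8]
    - [0,0,0.6]
    - [0,0,0.4]
    - [0,0,0]
  turn: [0,0,0,0,0]

```text
time: 19.05
ee_pos: [0.4393, -0.1448, 0.1665]
tcp_rot: [0.995, 0.1, -0.0, -0.0]
contact_force: [0.3, -0.5, -2.3]
grip_width: 0.418
```

```bash
python3 -W ignore -c "
from h import *
need([.4386,-.1438,.1685]); p=sensors.get_obs()['ee_pos']
s=snap('side','side12'); snap('top','top12'); ringfit(s,p); ring2(s,p)
u,v=[int(x) for x in proj(s,[[.462,-.139,.1]])[0]]; print(u,v)
cv2.imwrite('pics/side12c.png',cv2.convertScaleAbs(cv2.resize(s['color'][v-30:v+30,u-40:u+40,::-1],(800,600),interpolation=cv2.INTER_CUBIC),alpha=1.7))
"
```

```text
t 19.05 tcp [ 0.4393 -0.1448  0.1665] yang -78.5 tilt [-5.e-04  2.e-04 -1.e+00] F [ 0.3 -0.5 -2.3] M [-0.01 -0.02 -0.08] grip mm 39.3 q [ 0.33  0.14 -0.08  2.01  0.01  0.99 -1.13]
tool shift cm [-0.05 -0.11 -0.2 ]
 ring z-plane 89 [ 0.4598 -0.139 ] z 0.1102 rms 0.002 pred [ 0.4628 -0.14    0.11  ]
 ring depth 89 [ 0.4602 -0.1395] z 0.1102 rms 0.0024 pred [ 0.4628 -0.14    0.11  ]
 ring2 107 [ 0.4599 -0.1386  0.0189] offset in pliers axes from tcp 0.0213 0.0019 rms 0.0025
390 215
```

View pics/side12c.png

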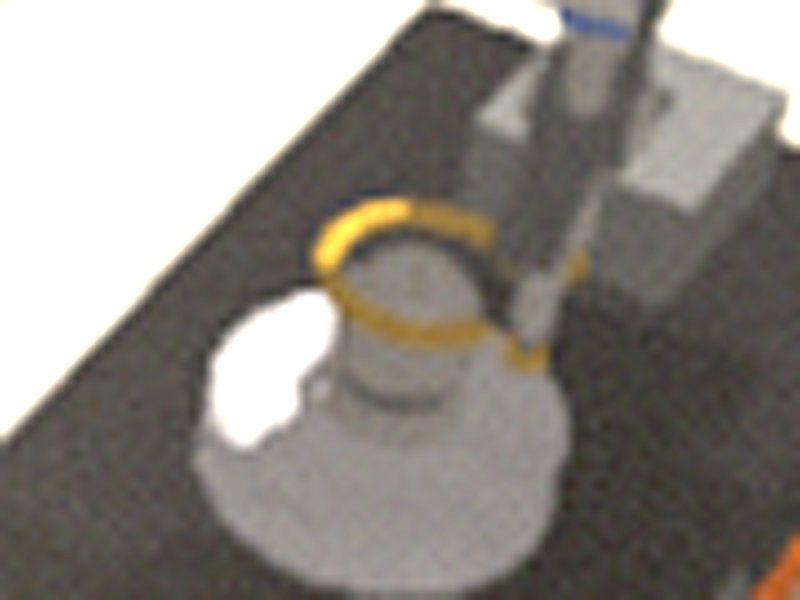

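Picture: the open ring encircles the shaft's tapered top without touching it. The ring's left edge is at 312, the shaft spans about 338 to 487, and the ring looks about 2 mm too far right. I'll check the numbers.

```bash
python3 -W ignore -c "
from h import *
np.set_printoptions(linewidth=200,precision=2,suppress=True)
for f in('side12','side6','side0'):
  s=load(f); g=s['color'].mean(2).astype(int); print(f)
  for v in (214,217,219,221,223): print(v,g[v,378:406])
s=load('side12')
w=s['R'].T[:,0]; # image-right in world
n=w[:2]/np.hypot(*w[:2])
for x,y in((.4606,-.1376),(.461,-.1407),(.4619,-.1393)):
  for z in(.098,):
    a=np.array([x,y,z]); d=np.array([*n,0]); print((x,y),proj(s,[a-.014*d,a+.014*d])[:,0])
# depth cyl fit in-image, and ring extents
c=s['color'].astype(int); m=(c[...,0]>c[...,2]*1.5)&(c[...,0]>c[...,1]+6); q=np.argwhere(m); q=q[(abs(q[:,1]-390)<30)&(abs(q[:,0]-212)<20)]
print('ring v min/max',q[:,0].min(),q[:,0].max(),'u min',q[:,1].min())
for v in range(q[:,0].min(),q[:,0].max()+1): print(v,q[q[:,0]==v][:,1])
cylfit(s,[.4615,-.139,.1],.014,.091,.100)
"
```

```text
side12
214 [ 58 105 134 138 116  64  69  70  78  78  77  79  78  76  77  81  81  80  81  70  42  37  34  55  76  80  80  73]
217 [166 166 165 168 159 119  68  73  71  66  64  67  70  74  77  72  72  70  69  65  62  53  44  62  77  82  78  55]
219 [167 167 169 174 149  92  70  75  75  78  74  73  75  73  73  71  69  70  72  75  81  83  78  64  60  65  57  35]
221 [168 170 156 111  78  75  70  78  77  77  76  76  79  78  78  80  78  78  72  84  87  85  77  70  67  73  63  35]
223 [174 142  79  92  96  72  64  61  65  77  77  77  77  78  75  80  76  74  81  87  82  89  87  86  88  88  84  67]
side6
214 [ 65 117 145 145 150 133 112 124 125 128 135 142 150 155 159 159 155 145 133 111  58  49  50  52  51  49  50  47]
217 [179 178 180 180 170 129  75  97 122 125 128 133 135 137 133 131 128 129 122 119 133 123  54  46  47  49  50  47]
219 [180 179 178 180 158  99  78  81  83  81  95 109 109 111 110 108 107  97  81 136 184 184 177 142  97  55  41  48]
221 [179 178 181 176 139  76  78  79  82  85  84  81  85  81  82  85  84  83 104 158 183 181 181 181 184 165  92  39]
223 [182 181 185 169 123 
[... 800 characters left out ...]
/max 205 221 u min 381
205 [386 387 388 389 390 391 392 393 394]
206 [384 385 386 387 388 389 390 391 392 393 394 395 396 397]
207 [382 383 384 385 386 387 388 389 390 391 392 393 394 395 396 397 398 399]
208 [382 383 384 385 386 387 394 395 396 397 398 399]
209 [381 382 383 384 385 397 398]
210 [381 382 383 384 408]
211 [381 382 383 407 408]
212 [381 382 383 407 408]
213 [382 383 384 407]
214 [383 384 385]
215 [384 385 386 387]
216 [384 385 386 387 388 389]
217 [386 387 388 389 390 391 392 393 394 395 396 397 398]
218 [387 388 389 390 391 392 393 394 395 396 397 398 401]
219 [391 392 393 394 395 396 397 401 404]
220 [400 401 402 403 404]
221 [401 402 403 404]
 cyl 46 [ 0.46 -0.14] rms 0.001
```

```bash
cat >> h.py <<'E'
def ring3(s,z,u0,umax,c0):
    c=s['color'].astype(int); m=(c[...,0]>c[...,2]*1.5)&(c[...,0]>c[...,1]+6); q=np.argwhere(m)
    q=q[(q[:,1]<umax)&(q[:,1]>u0)]; X=np.array([at_z(s,u,v,z)[:2] for v,u in q]); X=X[abs(np.hypot(*(X-c0).T)-.0188)<.008]
    f=least_squares(lambda a:np.hypot(X[:,0]-a[0],X[:,1]-a[1])-a[2],[*c0,.0188],loss='soft_l1',f_scale=.001)
    print(' ring3',len(X),f.x.round(4),'rms',np.sqrt(np.mean(f.fun**2)).round(4)); return f.x
E
python3 -W ignore -c "
from h import *
np.set_printoptions(linewidth=200,precision=2,suppress=True)
s=load('side12'); a=ring3(s,.110,375,400,np.array([.461,-.139]))
print('ring centre px',proj(s,[[a[0],a[1],.11]]))
s=load('side6'); g=s['color'].mean(2).astype(int)
for u in(387,389,390,391,393): print(u,g[198:226,u])
for x,y in((.4606,-.1376),(.461,-.1407),(.4619,-.1393),a[:2]):
  t=np.linspace(0,2*np.pi,73); C=lambda z,r:proj(s,np.c_[x+r*np.cos(t),y+r*np.sin(t),np.full(73,z)])
  T=C(.110,.009);G=C(.089,.014);F=C(.075,.036); print((x,y),'top ellipse v',T[:,1].min(),T[:,1].max(),'u',T[:,0].min(),T[:,0].max(),'groove upper lip front v',G[:,1].max(),'pulley v',F[:,1].min(),F[:,1].max(),'u',F[:,0].min(),F[:,0].max())
print('pulley col', g[195:250,390], 'row', g[228,360:425])
"
```

```text
ring3 118 [ 0.46 -0.14  0.02] rms 0.0024
ring centre px [[391.83 211.85]]
387 [ 54  54  52  52  51  52  52  50  53  51  50  63 108 142 146 134 128 126 127 125 102  81  81  85  82  79  64  66]
389 [ 52  53  54  53  56  48  51  50  49  48  42 104 149 164 160 161 142 128 126 133 133 109  81  81  84  85  72  59]
390 [ 56  55  51  51  52  54  52  54  50  52  46 131 166 165 161 160 150 135 131 135 136 109  80  85  85  87  74  60]
391 [ 54  51  53  54  52  48  51  47  53  50  45 121 159 162 160 159 155 136 127 137 137 111  81  81  84  83  77  62]
393 [ 55  53  51  51  55  51  50  52  53  47  48  88 145 162 162 163 159 144 132 131 131 108  82  85  85  86  74  66]
(0.4606, -0.1376) top ellipse v 209.01552626393342 214.8953036282798 u 386.6080292422448 395.85146115602424 groove upper lip front v 224.56514608746477 pulley v 213.5776969237263 237.3313866443462 u 370.44317005884125 406.5435132149639
(0.461, -0.1407) top ellipse v 208.1551793498218 214.00861125882042 u 387.1625927890075 396.3867185962612 groove upper lip front v 223.6659299040332 pulley v 212.7458116970274 236.3953823356653 u 371.
[... 355 characters left out ...]
372442138546 214.81455652217872 u 387.2148866778912 396.45801894516086 groove upper lip front v 224.4831535679077 pulley v 213.50196051256808 237.24590336945022 u 371.0371625278345 407.13634814034333
pulley col [ 54  55  51  56  55  51  51  52  54  52  54  50  52  46 131 166 165 161 160 150 135 131 135 136 109  80  85  85  87  74  60  72  83  80  84 150 186 181 178 181 182 185 146  87  92  97  98  95 102
  80  46  49  45  45  43] row [ 51  52  55  55  51  54  52  51  47  63  84 100 132 170 182 181 179 180 181 180 181 181 184 172 127  77  79  82  82  81  80  81  84  83  80 109 159 182 179 178 178 180 181 178 179 182 157  61  42
  47  46  45  45  46  43  46  49  51  48  47  49  50  48  52  48]
```

Request:
move_arm:
  linear:
    - [0.1,-0.02,0]
    - [0,0,0.3]
    - [0,0,0.3]
    - [0,0,0.3]
    - [0,0,0]
  turn: [0,0,0,0,0]

```text
time: 19.77
ee_pos: [0.4402, -0.1444, 0.1575]
tcp_rot: [0.995, 0.1, -0.0, -0.0]
contact_force: [-0.5, -0.2, -1.5]
grip_width: 0.417
```

```bash
python3 -W ignore -c "
from h import *
need([.4403,-.1444,.1423])
s=load('side6'); P=[]
for u,v in((376,222),(378,224),(376,228),(400,225),(402,228),(390,234),(395,235),(384,234)): P.append(at_d(s,u,v)[2])
print('pulley z',np.round(P,4))
for f in ('side12',):
  s=load(f); print([at_d(s,u,v)[2].round(4) for u,v in((387,206),(392,206),(383,208),(382,211),(390,217),(394,218))])
"
```

```text
t 19.77 tcp [ 0.4402 -0.1444  0.1575] yang -78.5 tilt [-5.e-04  2.e-04 -1.e+00] F [-0.5 -0.2 -1.5] M [0.01 0.05 0.02] grip mm 39.2 q [ 0.33  0.15 -0.08  2.02  0.02  0.97 -1.13]
tool shift cm [0.01 0.   1.52]
pulley z [0.0754 0.0739 0.0745 0.0767 0.0735 0.0744 0.0721 0.0727]
[np.float64(0.1092), np.float64(0.1092), np.float64(0.1106), np.float64(0.1117), np.float64(0.1112), np.float64(0.1111)]
```

Request:
move_arm:
  linear:
    - [0,0,0.3]
    - [0,0,0.3]
    - [0,0,0.3]
    - [0,0,0.3]
    - [0,0,0.35]
  turn: [0,0,0,0,0]

```text
time: 20.4
ee_pos: [0.4404, -0.1444, 0.142]
tcp_rot: [0.995, 0.1, -0.0, -0.0]
contact_force: [0.4, -0.0, -2.3]
grip_width: 0.415
```

```bash
python3 -W ignore -c "
from h import *
need([.4402,-.1444,.1418]); s=snap('side','side13'); p=sensors.get_obs()['ee_pos']
c=s['color'].astype(int); m=(c[...,0]>c[...,2]*1.5)&(c[...,0]>c[...,1]+6); q=np.argwhere(m); q=q[(abs(q[:,1]-390)<30)&(abs(q[:,0]-225)<25)]
for v in range(q[:,0].min(),q[:,0].max()+1): print(v,q[q[:,0]==v][:,1])
z=[at_d(s,u,v)[2] for v,u in q if u<398 and s['depth'][v,u]>0]; print('z',np.percentile(z,[10,25,50,75,90]).round(4))
for x,y in((.461,-.1381),(.4606,-.1376),(.4619,-.1393)):
  t=np.linspace(0,2*np.pi,73); T=proj(s,np.c_[x+.021*np.cos(t),y+.021*np.sin(t),np.full(73,.086)]); print((x,y),'expected outer u',T[:,0].min(),T[:,0].max(),'v',T[:,1].min(),T[:,1].max())
"
```

```text
t 20.4 tcp [ 0.4404 -0.1444  0.142 ] yang -78.5 tilt [-1.e-04  1.e-04 -1.e+00] F [ 0.4 -0.  -2.3] M [-0.05 -0.   -0.02] grip mm 39.0 q [ 0.33  0.17 -0.08  2.03  0.02  0.94 -1.14]
tool shift cm [-0.02 -0.01  0.02]
215 [383]
216 [381 382 383]
217 [380 381 382 383]
218 [380 381 382]
219 [379 380 381 405]
220 [379 380 381 404 405]
221 [379 380 381 404 405]
222 [380 381]
223 [380 381 382 383]
224 [381 382 383 384]
225 [382 383 384 385 386]
226 [383 384 385 386 387 388 389 390 391 392 393 394 395]
227 [385 386 387 388 389 390 391 392 393 394 395]
228 [387 388 389 390 391 392 393 394 398]
229 [397 398 399 400 401]
230 [398 399 400 401]
z [0.0769 0.0839 0.0854 0.0868 0.0875]
(0.461, -0.1381) expected outer u 378.6412765337747 399.84037810305693 v 214.04351661926208 227.84078216105485
(0.4606, -0.1376) expected outer u 378.69868851298145 399.90938099884 v 214.24691040944447 228.05872570692895
(0.4619, -0.1393) expected outer u 378.5302066380722 399.7023531359068 v 213.56802386775053 227.33130081012166
```

At the groove the image agrees to about 1 mm and there is no contact force. A gentle probe sideways, within the 2.5 mm clearance, should pin down the centring.

Request:
move_arm:
  linear:
    - [0,0.15,0]
    - [0,0,0]
  turn: [0,0]

```text
time: 20.7
ee_pos: [0.4408, -0.1461, 0.1423]
tcp_rot: [0.995, 0.1, 0.0, 0.0]
contact_force: [-0.0, 0.1, -2.5]
grip_width: 0.416
```

Request:
move_arm:
  linear:
    - [0,0.05,0]
    - [0,0,0]
  turn: [0,0]

```text
time: 20.95
ee_pos: [0.4408, -0.1464, 0.1423]
tcp_rot: [0.995, 0.1, 0.0, -0.0]
contact_force: [-0.0, 0.7, -3.3]
grip_width: 0.418
```

Request:
move_arm:
  linear:
    - [0,0.05,0]
    - [0,0,0]
  turn: [0,0]

```text
time: 21.2
ee_pos: [0.441, -0.1469, 0.1423]
tcp_rot: [0.995, 0.1, 0.0, 0.0]
contact_force: [-0.6, 0.1, -1.0]
grip_width: 0.413
```

Request:
move_arm:
  linear:
    - [0,-0.4,0]
    - [0,0,0]
  turn: [0,0]

```text
time: 21.45
ee_pos: [0.4401, -0.1426, 0.1423]
tcp_rot: [0.995, 0.1, -0.0, -0.0]
contact_force: [0.5, -0.6, -1.7]
grip_width: 0.415
```

Request:
move_arm:
  linear:
    - [0,-0.05,0]
    - [0,0,0]
  turn: [0,0]

```text
time: 21.7
ee_pos: [0.44, -0.1425, 0.1423]
tcp_rot: [0.995, 0.1, -0.0, -0.0]
contact_force: [-0.2, 1.3, -1.5]
grip_width: 0.416
```

Request:
move_arm:
  linear:
    - [0,-0.05,0]
    - [0,0,0]
  turn: [0,0]

```text
time: 21.95
ee_pos: [0.4399, -0.142, 0.1422]
tcp_rot: [0.995, 0.1, -0.0, -0.0]
contact_force: [-0.2, -0.1, -2.1]
grip_width: 0.415
```

No contact, because at the groove the clearance is 5 mm. I'll go back to centre, rise 7 mm to the full-diameter shaft, and probe there.

Request:
move_arm:
  linear:
    - [0,0.25,0]
    - [0,0,-0.4]
    - [0,0,-0.35]
    - [0,0.15,0]
    - [0,0,0]
  turn: [0,0,0,0,0]

```text
time: 22.58
ee_pos: [0.4407, -0.146, 0.1497]
tcp_rot: [0.995, 0.1, -0.0, -0.0]
contact_force: [0.3, -0.1, -1.5]
grip_width: 0.416
```

Request:
move_arm:
  linear:
    - [0,0.07,0]
    - [0,0,0]
  turn: [0,0]

```text
time: 22.82
ee_pos: [0.4408, -0.1466, 0.1497]
tcp_rot: [0.995, 0.1, -0.0, -0.0]
contact_force: [-0.6, 0.1, -2.8]
grip_width: 0.415
```

Request:
move_arm:
  linear:
    - [0,0.07,0]
    - [0,0,0]
  turn: [0,0]

```text
time: 23.08
ee_pos: [0.441, -0.1472, 0.1497]
tcp_rot: [0.995, 0.1, -0.0, -0.0]
contact_force: [-0.8, 0.2, -2.0]
grip_width: 0.415
```

Request:
move_arm:
  linear:
    - [0,-0.44,0]
    - [0,0,0]
  turn: [0,0]

```text
time: 23.32
ee_pos: [0.4401, -0.1426, 0.1498]
tcp_rot: [0.995, 0.1, -0.0, -0.0]
contact_force: [-0.8, 0.6, -3.0]
grip_width: 0.415
```

Request:
move_arm:
  linear:
    - [0,-0.07,0]
    - [0,0,0]
  turn: [0,0]

```text
time: 23.58
ee_pos: [0.44, -0.1422, 0.1498]
tcp_rot: [0.995, 0.1, 0.0, -0.0]
contact_force: [0.5, -0.1, -2.1]
grip_width: 0.416
```

Request:
move_arm:
  linear:
    - [0,-0.07,0]
    - [0,0,0]
  turn: [0,0]

```text
time: 23.82
ee_pos: [0.4399, -0.1418, 0.1498]
tcp_rot: [0.995, 0.1, 0.0, 0.0]
contact_force: [0.5, -1.7, -3.0]
grip_width: 0.414
```

The free travel is about 5.4 mm along y, which is the full 5 mm clearance. That means x is centred too and the y middle is about -0.1447. I'll centre and lower to the groove.

Request:
move_arm:
  linear:
    - [0,0.29,0]
    - [0,0,0.3]
    - [0,0,0.3]
    - [0,0,0.17]
    - [0,0,0]
  turn: [0,0,0,0,0]

```text
time: 24.45
ee_pos: [0.4403, -0.1444, 0.1419]
tcp_rot: [0.995, 0.1, -0.0, -0.0]
contact_force: [-0.1, -0.2, -1.2]
grip_width: 0.419
```

Request:
move_arm:
  linear:
    - [0,0,0]
    - [0,0,0]
  turn: [0,0]

```text
time: 24.7
ee_pos: [0.4405, -0.1444, 0.1421]
tcp_rot: [0.995, 0.1, 0.0, 0.0]
contact_force: [-0.1, -0.2, -2.7]
grip_width: 0.418
```

```bash
python3 -W ignore -c "
from h import *
need([.4404,-.1446,.1418]); s=snap('side','side14')
c=s['color'].astype(int); m=(c[...,0]>c[...,2]*1.5)&(c[...,0]>c[...,1]+6); q=np.argwhere(m); q=q[(abs(q[:,1]-390)<30)&(abs(q[:,0]-225)<25)]
for v in (219,220,226,227,228): print(v,q[q[:,0]==v][:,1])
z=np.array([at_d(s,u,v)[2] for v,u in q if s['depth'][v,u]>0]); uu=np.array([u for v,u in q if s['depth'][v,u]>0]); print('ring z',np.median(z[uu<398]).round(4),'tips z',np.median(z[uu>397]).round(4))
P=[at_d(s,u,v)[2] for u,v in((376,228),(374,226),(390,235),(395,236),(384,235))]; print('pulley z',np.round(P,4))
c=load('side8'); d=s['color'].astype(int); m=(d[235:255,228:262,0]>d[235:255,228:262,1]+40).sum(); print('plug red px in tray',m)
"
```

```text
t 24.7 tcp [ 0.4405 -0.1444  0.1421] yang -78.49 tilt [ 1.e-04  0.e+00 -1.e+00] F [-0.1 -0.2 -2.7] M [ 0.03  0.03 -0.02] grip mm 39.3 q [ 0.33  0.17 -0.08  2.03  0.02  0.94 -1.14]
tool shift cm [-0.01  0.01  0.03]
219 [380 381 405]
220 [379 380 381 404 405]
226 [383 384 385 386 387 388 389 390 391 392 393 394 395]
227 [385 386 387 388 389 390 391 392 393 394 395]
228 [387 388 389 390 391 392 393 394 398]
ring z 0.0859 tips z 0.0854
pulley z [0.0747 0.0757 0.0736 0.0757 0.0752]
plug red px in tray 229
```

The ring is at z = 0.0859 (groove 0.086), level and with no side force. The pliers are squeezed to 39.3 mm and the plug is in the tray, so I'll hand in.

```bash
python3 -c "
from h import *
r.sign_off()"
```

```text
the job is handed in; nothing more can be done
```

The job is handed in, with the last reading at 24.7 s of the 51 s allowed. The safety plug was pulled straight up and lies in the yellow tray. The arm is holding the squeezed pliers with the open ring round the shaft at the groove.

**Last checks**
- **Ring height:** the camera gives z of about 0.086 m, matching the groove, and the pliers' tips are at the same level (0.085 m).
- **Grip and load:** the handles read 39.3 mm apart, close to the 40 mm of a full squeeze. The arm carries about 2 to 3 N, which is the pliers' own weight, with no side force.
- **Centring:** sideways probing found about 5.4 mm of free travel along y, roughly the full 5 mm clearance. I finished within about 0.5 mm of its middle.

**What disagreed or was not checked**
- **Fingertip height:** the fingertips sat about 26 mm above the reported tool point. The first plug grip therefore caught only the top and had to be redone lower.
- **Shaft position:** camera estimates of the shaft differed by 2 to 3 mm, so I relied on the probing for the final centring.
- **x direction:** I did not probe along x. Its centring is inferred from the camera and the full free travel along y.
- **Squeeze force:** the wrist read about 22 N upward while the pliers were being squeezed in their rack. It was gone once they were lifted.
- **Bystanders:** I did not check them separately at the end. The arm did not go near them, and no unexpected contact force showed.

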